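# Set the cart launcher to its middle notch and bring up the cart

## Task

The spring launcher on the cart track was left cocked in its last notch, but the next run wants medium speed: press down the release tab at the launcher's back so that the plunger comes out, then push the plunger back in with the fingertips until the catch has dropped into the middle notch (not the last one), and let it come back until the catch holds it. Then push the cart along the track until it stands touching the plunger, which must stay at its middle notch, and leave it standing there. Touch and push only: pick nothing up, keep the cart on its track, and leave everything else on the table where it is.

Things in the scene. Friction and masses are not known exactly. Their poses are not given: they have to be found in the camera images.
- track: aluminium cart track fixed to the table, 100 mm wide, 630 mm long, on two feet 112 mm wide. Local y runs along it, +y towards the launcher at its +y end; x across, z up. Origin on the table under its middle line; it spans y -330 to 300 mm. Cart wheels run on its top at z = 30 mm between side lips up to z = 36 mm. Low end stop at the -y end, y -327 to -310 mm, top at z = 66 mm.
- launcher (a point): middle of the spring launcher's body, on the track's line at y = 213 mm, at the height of its top, z = 74 mm above the table. Two upright aluminium cheeks, 66 mm over their outsides, y = 165 to 261 mm; low clamp knobs beside them. The plunger comes out of its -y side, the release tab stands behind its +y side. Axes as the track's.
- plunger (a joint): travel of the sprung plunger (m) into the launcher, along track +y: 0 = fully out, 0.0295 = held in the middle notch, 0.0495 = held in the last notch, 0.056 = end of travel. The catch drops into the middle notch at about 0.030 and the last at 0.048 on the way in: push to between 0.034 and 0.044, then let it out. The spring gives 5 N at 0, 8.5 N at middle, 11 N at last; riding over a tooth adds up to 3 N.
- plunger_face (a point): centre of the flat rubber face of the plunger's end plate; it looks along track -y, towards the cart. The plate is 46 mm wide, 36 mm tall (z = 37 to 73 mm above the table), 8.5 mm thick, on a steel bar 16 mm wide with a notched top. It lies at track y = 95 mm + plunger travel, x = 0, z = 55 mm. Axes as the track's.
- catch (a joint): turn of the sprung catch rocker (rad): 0 = nose down in the bar's notches, holding; 0.34 = tab fully pressed. A cocked plunger flies out at about 0.25. It springs back to 0. Going in, the plunger lifts it over each tooth; it drops behind.
- tab_top (a point): centre of the top of the release tab, ribbed black, 40 mm (across the track) x 30 mm, behind the launcher's cheeks at track y = 286 mm, 82 mm above the table at rest (8 mm above the cheeks, whose end lies 10 mm in front of the tab's near edge). Pressed straight down with about 3 to 7 N it goes down 9 to 10 mm to let the plunger out (13 mm at most).
- cart: loose low-friction cart on the track, 150 mm long (along the track), 84 mm wide, 44 mm tall, about 0.5 kg, black with grey end caps and an aluminium tray on top. Origin at wheel-contact level (z = 30 mm) under its middle; axes as the track's. It rolls along the track between the lips (1.7 mm play each side), and coasts a few mm after a slow push.
- cart_nose (a point): middle of the cart's flat end face towards the launcher, 75 mm from the cart's origin along +y, 57 mm above the table; the face is 80 mm wide and 34 mm tall (z = 40 to 74 mm)
- cart_tail (a point): middle of the cart's like end face away from the launcher, 75 mm from the origin along -y, 57 mm above the table
- pen_3: marker pen, white and blue, 135 mm long, lying in front of the track; origin under its middle
- lens: small folded black hand lens, 32x36x13 mm, lying in front of the track; origin under its middle
- chalk_1: stick of white chalk, 54 mm long, 10 mm thick, lying in front of the launcher; origin under its middle
- canister: black turned plastic canister with lid, 34 mm across, 50 mm tall, standing behind the launcher; origin under its middle
- jar: small glass jar with white cap, 38 mm across, 65 mm tall, standing behind the track; origin under its middle
- bar_mass: flat steel load bar for the cart, 32x110x18 mm, lying behind the track; origin under its middle
- chalk_box: open carton of chalk, 46x92x71 mm, at the left of the table; origin under its middle
- beaker: 100 ml glass beaker, 52 mm across, 68 mm tall, at the right of the table; origin under its middle
Not all that is in view belongs to the job. Leave any blue look-alike of the cart alone.

How it is judged:
By the outcome, as a careful person would: the job done as asked, in the order asked, and still so for the second after the job is handed in, with the robot touching nothing.
It also fails if it takes over 62 s, if anything falls off the work surface, if the arm or the gripper's body presses on something with over 40 N, if the wrist force passes 120 N, or if a joint passes its speed limit or range.

## Robot

A 6-joint arm with a two-finger parallel gripper is mounted at the origin on a cart in front of the work surface, level with it; the furniture and walls round the work are solid. World frame = base frame: x ahead of the robot, y to its left, z up, the work surface at z = 0. Lengths are in mm, angles in rad, forces in N, time in s.
With the tool pointing down it reaches from about 350 to 875 mm from the base axis. Payload 4.2 kg.
Tool frame: the origin (TCP) lies on the centre line of the jaws, within the pads' length; the fingertips stand 14 mm ahead of it and the grasp point (between the pads) lies 5 mm behind it (robot.tip_extent is the distance from the TCP to the fingertips, in mm); z points along the fingers, y is the line along which they close (so a half turn about z gives the same grasp; the last joint's range is limited). The gripper opens to 85 mm and grips with 20 to 120 N. Pads are 22 mm wide; open, the fingers measure 114 mm over their backs; the gripper's body (76 mm by 85 mm) begins 54 mm behind the grasp point. The pads swing forward as they close: fully open they stand 13 mm farther back than shut.
Start: joints at [1.43, 0.385, 0.008, 0, -1.194, -0.259], TCP at [243.238, 575.704, 245.312] pointing down, gripper open.
Joint ranges: [-3.14, 3.14], [-1.21, 2.06], [-1.07, 1.41], [-3.16, 2.05], [-2.99, -0.16], [-3.1, 3.1]. Speed limits (rad/s): [2.79, 2.79, 3.14, 3.14, 3.14, 3.14].

## Interface

Orientations are given as a rotation vector (axis times angle).
In Python, from bench import robot gives the robot as it stands.
- The arm moves only by the tool jog_arm, never from a script. Its argument "plan" is a list of rows, each a list of 5 numbers: the shift along the tool's x, y, z in mm, then the turn about the tool's z in rad, then the closure in counts, from 0 (fully open) to 255 (shut). In form: [[tx, ty, tz, roll, hand], ...]. A call has exactly 10 rows; each row shifts and turns the commanded pose from where the row before left it, along the tool's axes as they then stand; what a row does not reach is not made up. A row lasts 1/10 s, in which the tool goes at most 50 mm and 8.59 degrees, less where a joint would pass 70% of its speed; a pose out of reach is approached as far as the arm can. A call with a gripper value outside its range is refused whole. The fingers move at their own pace and stop on an object; the grip force is fixed at half the most. Time passes only in rows, so rows that do not move let the fingers close, or fill a call up. It gives the time, the measured TCP pose, the force, the opening and the grip force at its end, in the units of the state.
- robot.observe(): the state, without advancing time (a new reading comes with each control period).
- robot.capture(name): name is "side" or "top" or "wrist"; returns a dict with "frame" (384x512x3 uint8, blue, green, red), "K" (3x3 intrinsics, pixels), "camera_from_world" (4x4, takes a point from world to camera coordinates); the wrist camera has in their place "T_tool_cam" (4x4, takes a point from camera to tool coordinates, whose origin is the TCP and whose axes are the flange's). Camera axes: x right, y up, looking along -z (the intrinsics and any distortion apply to the point x, -y, -z); pixel columns grow to the right and rows downward; lengths in mm; the calibration is good to about 2 mm. A picture is of the moment at which its call begins: read the wrist's pose just before it. There is no depth.
- robot.close_job(): hands the job in; it is judged then, once.
The state is a dict: "time_s": time; "joint_positions": joint angles; "joint_vel": joint speeds; "tau": joint torques, N m; "eef_pos": TCP position; "tool_rot": TCP orientation; "contact_force": force on the tool from outside, world axes, zero at the start; "moment": the same for the moment, N m; "grip_width": finger opening in mm; "gripper_force": force on a finger pad.
Only numpy, scipy, OpenCV 4.12 (cv2) and the standard library are available. Lean on these libraries where they do the work, as an engineer would, in place of code of your own. Each camera call takes 0.05 s, during which the arm holds its last target. There are 200 camera calls.

## Working session

There is one attempt and no reset: what is moved stays moved. The work goes in short steps, Python scripts to look and compute and a tool call to move; the robot and the scene stay as the last step left them, time stands still between calls to the robot, and variables do not carry over. Pictures are saved under pics/ and viewed, at most 10 in all, crops included, and the job is handed in when it is done.

Besides the shell and the picture viewer there is one more tool, called as a command line: name --pt "numbers of a row" for each row, then --argument value for the rest. jog_arm: Moves the arm, as the interface text tells. Its arguments: {"type":"object","properties":{"plan":{"type":"array"}},"required":["plan"]}

```bash
mkdir -p pics; ls
python3 - <<'E'
from bench import robot
import cv2,numpy as np,pickle
s=robot.observe();print({k:np.round(v,3) if not isinstance(v,dict) else v for k,v in s.items()})
d={}
for n in("side","top"):
    c=robot.capture(n);d[n]=c;cv2.imwrite(f"pics/{n}0.png",c["frame"]);print(n,{k:np.round(v,3).tolist() for k,v in c.items() if k!="frame"})
pickle.dump(d,open("c0.pkl","wb"))
cv2.imwrite("pics/both.png",np.hstack([cv2.resize(d[n]["frame"],(800,600)) for n in("top",)]))
E
```

```text
pics
{'time_s': np.float64(0.0), 'joint_positions': array([ 1.430e+00,  3.860e-01,  7.000e-03, -1.000e-03, -1.194e+00,
       -2.590e-01]), 'joint_vel': array([-0.001,  0.   , -0.   , -0.002,  0.   ,  0.001]), 'tau': array([ 1.0000e-03, -3.9228e+01,  1.8841e+01,  4.1860e+00, -5.0000e-03,
        0.0000e+00]), 'eef_pos': array([243.003, 575.228, 244.217]), 'tool_rot': array([ 3.077e+00, -6.240e-01, -1.000e-03]), 'contact_force': array([-0.299,  0.714, -0.06 ]), 'moment': array([-0.022,  0.013, -0.026]), 'gripper_force': np.float64(0.0), 'grip_width': np.float64(85.354)}
side {'K': [[353.67, 0.0, 254.612], [0.0, 353.67, 192.567], [0.0, 0.0, 1.0]], 'camera_from_world': [[-0.973, -0.231, -0.012, 496.019], [0.15, -0.669, 0.728, -116.898], [-0.176, 0.706, 0.686, -1092.158], [0.0, 0.0, 0.0, 1.0]]}
top {'K': [[489.39, 0.0, 257.479], [0.0, 489.39, 190.653], [0.0, 0.0, 1.0]], 'camera_from_world': [[-0.018, -1.0, 0.008, -2.274], [0.99, -0.017, 0.14, -497.382], [-0.14, 0.01, 0.99, -1902.179], [0.0, 0.0, 0.0, 1.0]]}
```

View pics/both.png

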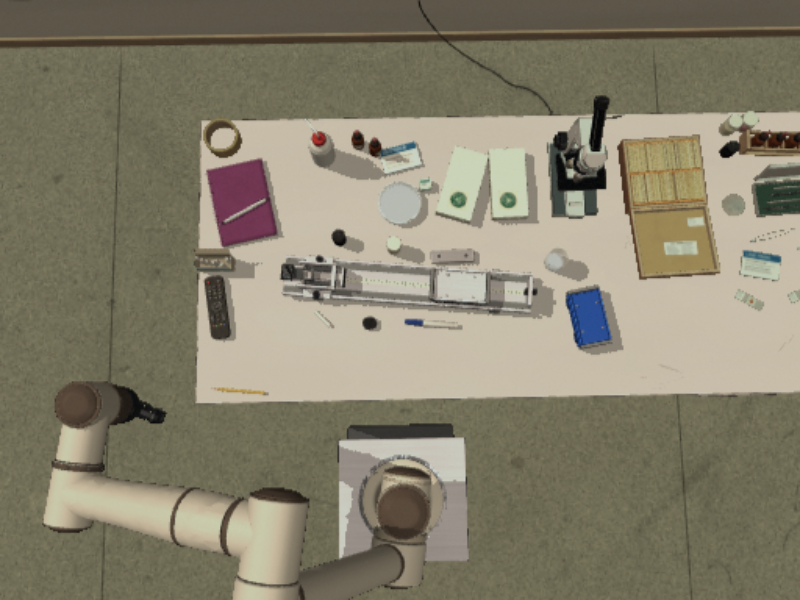

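View pics/side0.png

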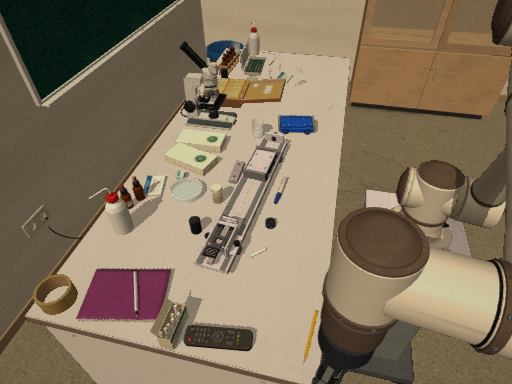

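The top view shows the launcher at the left end (290–345, 275 in the 800 px view), the cart on the track at (460, 286), and the tab at (289, 272). The only cart look-alike is the blue one at (590, 318), which I'll leave alone. Next is a close crop to confirm.

Run:
```python
import cv2,pickle
d=pickle.load(open("c0.pkl","rb"))
f=d["top"]["frame"]
cv2.imwrite("pics/crop1.png",cv2.resize(f[155:215,170:350],None,fx=4.4,fy=4.4,interpolation=cv2.INTER_CUBIC))
```

```text
(no output)
```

View pics/crop1.png

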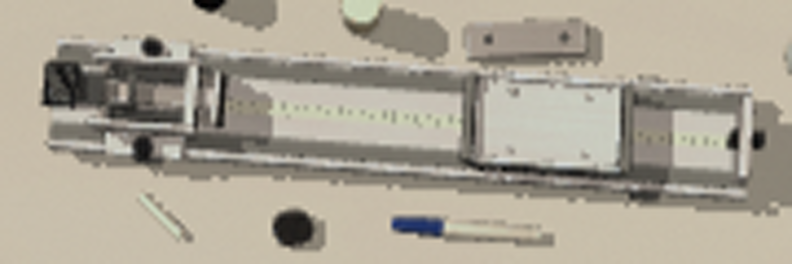

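```bash
cat > h.py <<'E'
import numpy as np
def ray(c,u,v,z):
    K=c["K"];T=np.array(c["camera_from_world"])
    d=np.linalg.inv(K)@[u,v,1];d=np.array([d[0],-d[1],-d[2]])
    R=T[:3,:3];o=-R.T@T[:3,3];w=R.T@d
    return o+w*(z-o[2])/w[2]
def proj(c,p):
    q=np.array(c["camera_from_world"])@[*p,1];q=c["K"]@np.array([q[0],-q[1],-q[2]]);return q[:2]/q[2]
E
python3 - <<'E'
import pickle,numpy as np
from h import *
from scipy.optimize import least_squares
c=pickle.load(open("c0.pkl","rb"))["top"]
def P(u,v,z):return ray(c,170+(u+.5)/4.4-.5,155+(v+.5)/4.4-.5,z)
L=[((62,84,82),(0,286)),((745,137,66),(0,-318.5)),((60,45,33),(50,300)),((50,148,33),(-50,300)),((750,92,36),(50,-330)),((745,192,36),(-50,-330)),((188,97,74),(0,165))]
W=np.array([P(*a)[:2] for a,_ in L]);l=np.array([b for _,b in L],float)
def T(p,l):
    s,k=np.sin(p[2]),np.cos(p[2]);return p[:2]+l@np.array([[k,s],[-s,k]])
# local +x = away from robot (world +x)
r=least_squares(lambda p:(T(p,l)-W).ravel(),[500,0,0])
print(np.round(r.x,4));print(np.round(T(r.x,l)-W,1));print(np.round(W))
k,s=np.cos(r.x[2]),np.sin(r.x[2])
def loc(w):w=w[:2]-r.x[:2];return [w[0]*k+w[1]*s,-w[0]*s+w[1]*k]
for q in[(478,72,74),(630,84,74),(622,172,74),(468,163,74),(219,98,73),(290,228,10),(208,3,50),(362,10,65)]:print(q,np.round(loc(P(*q))))
E
```

```text
[ 5.34934e+02 -8.75780e+00 -8.63000e-02]
[[-2.2  2. ]
 [ 0.7  3. ]
 [ 4.1  2.8]
 [-1.3  2.7]
 [ 4.  -1.2]
 [-4.6 -0.9]
 [-0.6 -8.4]]
[[ 562.  274.]
 [ 507. -329.]
 [ 606.  283.]
 [ 512.  292.]
 [ 552. -341.]
 [ 461. -332.]
 [ 550.  164.]]
(478, 72, 74) [ 40. -81.]
(630, 84, 74) [  39. -216.]
(622, 172, 74) [ -40. -213.]
(468, 163, 74) [-42. -77.]
(219, 98, 73) [  1. 146.]
(290, 228, 10) [-103.   78.]
(208, 3, 50) [ 91. 165.]
(362, 10, 65) [91. 26.]
```

The crop confirms the cart: black and grey with an aluminium tray, corners (478,72)–(622,172), local y about -147. The tab is at (62,84), the plunger plate at (219,98), and the blue one isn't in this crop. The track yaw is -0.086 and the sizes agree. I'll rotate so the fingers close across the track, then go above the tab.

jog_arm --pt "0 0 0 0.14 255" --pt "0 0 0 0.14 255" --pt "0 0 0 0.14 255" --pt "0 0 0 0.14 255" --pt "0 0 0 0.14 255" --pt "0 0 0 0.14 255" --pt "0 0 0 0.14 255" --pt "0 0 0 0.14 255" --pt "0 0 0 0.137 255" --pt "0 0 0 0 255"

```text
time_s: 1.1
eef_pos: [243.1, 575.5, 244.7]
tool_rot: [2.123, -2.314, 0.001]
contact_force: [-0.1, -0.1, -0.3]
grip_width: 0.0
gripper_force: 0.0
```

jog_arm --pt "30 -38 0 0 255" --pt "30 -38 0 0 255" --pt "30 -38 0 0 255" --pt "30 -38 0 0 255" --pt "30 -38 0 0 255" --pt "30 -38 0 0 255" --pt "30 -38 0 0 255" --pt "30 -38 0 0 255" --pt "30 -37 0 0 255" --pt "0 0 0 0 255"

```text
time_s: 2.1
eef_pos: [562.8, 273.2, 244.4]
tool_rot: [2.119, -2.317, 0.001]
contact_force: [-0.0, -0.4, -0.8]
grip_width: 0.0
gripper_force: 0.0
```

```bash
cat >> h.py <<'E'
O=np.array([534.93,-8.76]);TH=-0.0863
from scipy.spatial.transform import Rotation as Ro
def loc(w):
    k,s=np.cos(TH),np.sin(TH);d=np.array(w[:2])-O;return np.array([d[0]*k+d[1]*s,-d[0]*s+d[1]*k])
def wcam(c,s):
    A=np.eye(4);A[:3,:3]=Ro.from_rotvec(s["tool_rot"]).as_matrix();A[:3,3]=s["eef_pos"]
    c=dict(c);c["camera_from_world"]=np.linalg.inv(A@np.array(c["T_tool_cam"]));return c
def W(x,y,z):
    k,s=np.cos(TH),np.sin(TH);return [O[0]+k*x-s*y,O[1]+s*x+k*y,z]
E
cat > look.py <<'E'
import sys,cv2,pickle;from bench import robot;from h import *
s=robot.observe();c=wcam(robot.capture("wrist"),s);pickle.dump(c,open("w.pkl","wb"))
print(s["time_s"],np.round(s["eef_pos"],1),"loc",np.round(loc(s["eef_pos"]),1),s["tool_rot"],np.round(s["contact_force"],1),s["grip_width"])
f=c["frame"].copy()
for p in[(0,286,82),(20,271,82),(-20,271,82),(-20,301,82),(20,301,82),(33,261,74),(-33,261,74),(33,165,74),(-33,165,74),(23,144.5,73),(-23,144.5,73)]:
    u=proj(c,W(*p));print(p,np.round(u))
    cv2.circle(f,(int(u[0]),int(u[1])),3,(0,0,255),1)
cv2.imwrite(sys.argv[1],f)
E
python3 look.py pics/w1.png
```

```text
2.1 [562.8 273.2 244.4] loc [  3.5 283.4] [ 2.11907754e+00 -2.31747414e+00  1.05842142e-03] [-0.  -0.4 -0.8] 0.03160378197497172
(0, 286, 82) [258. 181.]
(20, 271, 82) [240. 168.]
(-20, 271, 82) [276. 168.]
(-20, 301, 82) [275. 194.]
(20, 301, 82) [240. 194.]
(33, 261, 74) [229. 158.]
(-33, 261, 74) [287. 158.]
(33, 165, 74) [226.  66.]
(-33, 165, 74) [290.  65.]
(23, 144.5, 73) [235.  44.]
(-23, 144.5, 73) [281.  44.]
```

View pics/w1.png

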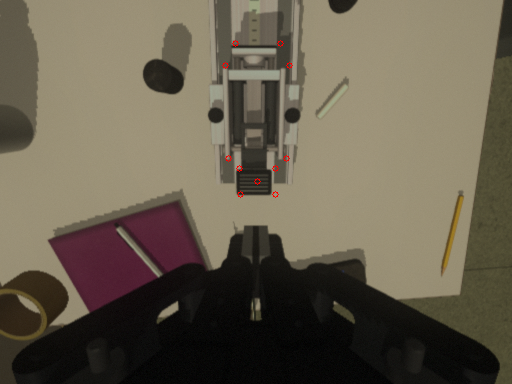

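The wrist view shows the ribbed tab centre at (254,182) and the plunger plate front at (255,47). The predicted positions sit 4 px to the right, so the track is about +4.5 mm in local x and +2 mm in y. I'll correct for that and go down to just above the tab.

jog_arm --pt "-6 -1 0 0 255" --pt "0 0 20 0 255" --pt "0 0 20 0 255" --pt "0 0 20 0 255" --pt "0 0 20 0 255" --pt "0 0 20 0 255" --pt "0 0 20 0 255" --pt "0 0 15 0 255" --pt "0 0 4 0 255" --pt "0 0 0 0 255"

```text
time_s: 3.15
eef_pos: [560.5, 284.4, 105.9]
tool_rot: [2.126, -2.311, 0.0]
contact_force: [-0.1, 0.0, 0.5]
grip_width: 0.1
gripper_force: 0.0
```

jog_arm --pt "0 0 3 0 255" --pt "0 0 2 0 255" --pt "0 0 2 0 255" --pt "0 0 2 0 255" --pt "0 0 2 0 255" --pt "0 0 2 0 255" --pt "0 0 2 0 255" --pt "0 0 1 0 255" --pt "0 0 1 0 255" --pt "0 0 0 0 255"

```text
time_s: 4.15
eef_pos: [561.5, 283.5, 89.3]
tool_rot: [-2.124, 2.314, -0.0]
contact_force: [-0.1, 1.6, 2.6]
grip_width: -0.0
gripper_force: 1.1
```

jog_arm --pt "0.5 0 1 0 255" --pt "0.5 0 1 0 255" --pt "0.5 0 1 0 255" --pt "0.5 0 1 0 255" --pt "0 0 0.5 0 255" --pt "0 0 0 0 255" --pt "0 0 0 0 255" --pt "0 0 0 0 255" --pt "0 0 0 0 255" --pt "0 0 0 0 255"

```text
time_s: 5.15
eef_pos: [561.6, 281.8, 85.2]
tool_rot: [-2.123, 2.313, -0.0]
contact_force: [0.5, 5.7, 3.2]
grip_width: 0.2
gripper_force: 2.6
```

```bash
sed -i 's/O=np.array.*;TH/O=np.array([539.6,-7.15]);TH/' h.py
cat > locs.py <<'E'
import cv2,pickle,sys;from bench import robot;from h import *
s=robot.observe();print(np.round(s["eef_pos"],1),np.round(loc(s["eef_pos"]),1),np.round(s["contact_force"],1))
c=robot.capture("top");cv2.imwrite(sys.argv[1],cv2.resize(c["frame"][155:215,170:350],None,fx=4.4,fy=4.4,interpolation=cv2.INTER_CUBIC))
E
python3 locs.py pics/t2.png
```

```text
[561.6 281.8  85.2] [ -3.  289.8] [0.5 5.7 3.2]
```

View pics/t2.png

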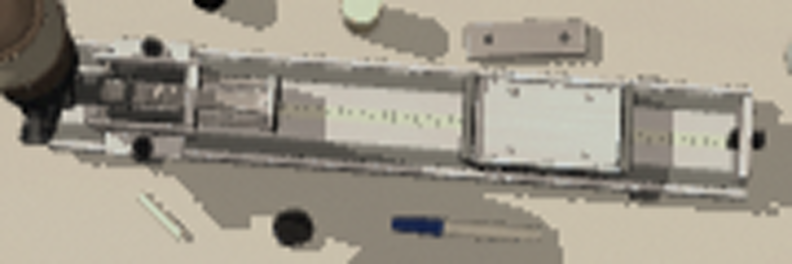

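The plunger is out: its plate moved from (219,98) to (275,103). I'll rise, move over in front of the plunger and go down.

jog_arm --pt "0 0 -15 0 255" --pt "0 0 -35 0 255" --pt "20 -3 0 0 255" --pt "35 0 0 0 255" --pt "40 0 0 0 255" --pt "40 0 0 0 255" --pt "40 0 0 0 255" --pt "30 0 0 0 255" --pt "15 0 0 0 255" --pt "0 0 0 0 255"

```text
time_s: 6.2
eef_pos: [543.3, 59.0, 133.7]
tool_rot: [2.117, -2.315, -0.003]
contact_force: [-0.2, 0.0, -0.1]
grip_width: 0.2
gripper_force: 0.0
```

```bash
sed -i 's/for p in\[.*\]:print/X/; s/for p in\[.*\]:$/for p in[(23,95,73),(-23,95,73),(33,165,74),(-33,165,74),(0,-72,74)]:/' look.py; python3 look.py pics/w2.png
```

```text
6.2 [543.3  59.  133.7] loc [-2.  66.3] [ 2.11682987 -2.31540825 -0.00263119] [-0.2  0.  -0.1] 0.18101579664281034
(23, 95, 73) [223. 245.]
(-23, 95, 73) [281. 245.]
(33, 165, 74) [214. 320.]
(-33, 165, 74) [291. 319.]
(0, -72, 74) [250.  -1.]
```

View pics/w2.png

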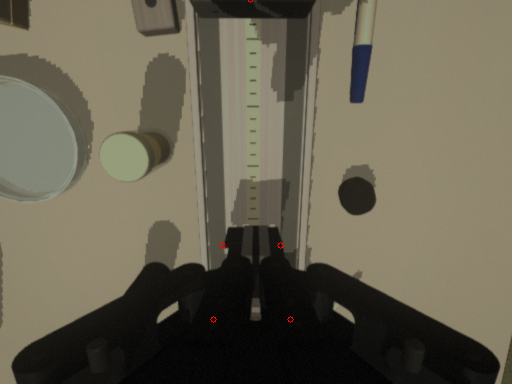

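The view shows the tape line at x≈253 and the fingers at 255, so they are centred on the track. The cart nose is at row 15 and the plate is hidden under the gripper. I'll go down in front of the plate and approach.

jog_arm --pt "0 0 10 0 255" --pt "0 0 15 0 255" --pt "0 0 15 0 255" --pt "0 0 15 0 255" --pt "0 0 10 0 255" --pt "0 0 5 0 255" --pt "0 0 2 0 255" --pt "0 0 0 0 255" --pt "0 0 0 0 255" --pt "0 0 0 0 255"

```text
time_s: 7.25
eef_pos: [545.6, 62.0, 63.5]
tool_rot: [-2.123, 2.314, -0.001]
contact_force: [0.1, 1.1, 0.2]
grip_width: 0.1
gripper_force: 0.0
```

jog_arm --pt "-2 0 0 0 255" --pt "-2 0 0 0 255" --pt "-2 0 0 0 255" --pt "-2 0 0 0 255" --pt "-2 0 0 0 255" --pt "-2 0 0 0 255" --pt "-2 0 0 0 255" --pt "-2 0 0 0 255" --pt "-2 0 0 0 255" --pt "-2 0 0 0 255"

```text
time_s: 8.25
eef_pos: [546.8, 80.6, 62.8]
tool_rot: [2.122, -2.314, 0.001]
contact_force: [0.7, -6.0, 0.6]
grip_width: -0.0
gripper_force: 2.9
```

```bash
python3 -c "
from bench import robot;from h import *
s=robot.observe();print(np.round(s['eef_pos'],1),np.round(loc(s['eef_pos']),1),np.round(s['contact_force'],1))"
```

```text
[546.8  80.6  62.8] [-0.4 88.1] [ 0.7 -6.   0.6]
```

jog_arm --pt "1.5 0 0 0 255" --pt "1.5 0 0 0 255" --pt "0 0 0 0 255" --pt "0 0 0 0 255" --pt "0 0 0 0 255" --pt "0 0 0 0 255" --pt "0 0 0 0 255" --pt "0 0 0 0 255" --pt "0 0 0 0 255" --pt "0 0 0 0 255"

```text
time_s: 9.25
eef_pos: [546.5, 77.8, 62.8]
tool_rot: [2.123, -2.314, 0.001]
contact_force: [1.6, -6.0, 0.3]
grip_width: 0.0
gripper_force: 2.7
```

jog_arm --pt "1 0 0 0 255" --pt "1 0 0 0 255" --pt "0 0 0 0 255" --pt "0 0 0 0 255" --pt "0 0 0 0 255" --pt "0 0 0 0 255" --pt "0 0 0 0 255" --pt "0 0 0 0 255" --pt "0 0 0 0 255" --pt "0 0 0 0 255"

```text
time_s: 10.25
eef_pos: [546.4, 76.3, 62.8]
tool_rot: [2.123, -2.314, 0.0]
contact_force: [1.8, -4.7, 0.0]
grip_width: -0.1
gripper_force: 2.6
```

jog_arm --pt "1 0 0 0 255" --pt "0 0 0 0 255" --pt "0 0 0 0 255" --pt "0 0 0 0 255" --pt "0 0 0 0 255" --pt "0 0 0 0 255" --pt "0 0 0 0 255" --pt "0 0 0 0 255" --pt "0 0 0 0 255" --pt "0 0 0 0 255"

```text
time_s: 11.25
eef_pos: [546.3, 75.6, 62.8]
tool_rot: [2.124, -2.315, 0.0]
contact_force: [1.3, -5.1, 0.5]
grip_width: -0.1
gripper_force: 2.5
```

jog_arm --pt "1 0 0 0 255" --pt "1 0 0 0 255" --pt "0 0 0 0 255" --pt "0 0 0 0 255" --pt "0 0 0 0 255" --pt "0 0 0 0 255" --pt "0 0 0 0 255" --pt "0 0 0 0 255" --pt "0 0 0 0 255" --pt "0 0 0 0 255"

```text
time_s: 12.25
eef_pos: [546.2, 73.8, 62.8]
tool_rot: [2.124, -2.315, -0.0]
contact_force: [0.5, 0.3, 0.9]
grip_width: 0.1
gripper_force: 0.0
```

Contact (zero travel) is at TCP y ≈ 75 mm, so the target TCP y is about 114.

jog_arm --pt "-5 0 0 0 255" --pt "-5 0 0 0 255" --pt "-5 0 0 0 255" --pt "-5 0 0 0 255" --pt "-5 0 0 0 255" --pt "-4 0 0 0 255" --pt "-3 0 0 0 255" --pt "-3 0 0 0 255" --pt "-2 0 0 0 255" --pt "0 0 0 0 255"

```text
time_s: 13.25
eef_pos: [549.2, 108.9, 62.8]
tool_rot: [2.121, -2.313, 0.002]
contact_force: [1.8, -9.5, 0.7]
grip_width: 0.1
gripper_force: 4.2
```

jog_arm --pt "-2 0 0 0 255" --pt "-2 0 0 0 255" --pt "-1 0 0 0 255" --pt "0 0 0 0 255" --pt "0 0 0 0 255" --pt "0 0 0 0 255" --pt "0 0 0 0 255" --pt "0 0 0 0 255" --pt "0 0 0 0 255" --pt "0 0 0 0 255"

```text
time_s: 14.25
eef_pos: [549.5, 112.8, 62.8]
tool_rot: [2.12, -2.312, 0.002]
contact_force: [3.1, -12.4, 1.3]
grip_width: 0.1
gripper_force: 5.9
```

jog_arm --pt "1 0 0 0 255" --pt "1 0 0 0 255" --pt "1 0 0 0 255" --pt "1 0 0 0 255" --pt "1 0 0 0 255" --pt "1 0 0 0 255" --pt "1 0 0 0 255" --pt "2 0 0 0 255" --pt "2 0 0 0 255" --pt "2 0 0 0 255"

```text
time_s: 15.25
eef_pos: [548.8, 102.9, 62.8]
tool_rot: [-2.124, 2.315, 0.0]
contact_force: [-0.3, 0.2, -0.1]
grip_width: -0.1
gripper_force: 0.0
```

The force is zero at TCP y 102.9, so the catch is holding at about 29 mm, the middle notch. Next I back off, rise and go behind the cart's tail.

jog_arm --pt "10 0 0 0 255" --pt "10 0 0 0 255" --pt "0 0 -25 0 255" --pt "0 0 -45 0 255" --pt "30 0 0 0 255" --pt "45 0 0 0 255" --pt "45 0 0 0 255" --pt "45 0 0 0 255" --pt "45 0 0 0 255" --pt "45 0 0 0 255"

```text
time_s: 16.25
eef_pos: [524.3, -173.4, 133.0]
tool_rot: [-2.124, 2.315, -0.0]
contact_force: [1.1, 0.7, 0.2]
grip_width: -0.1
gripper_force: 0.0
```

jog_arm --pt "45 0 0 0 255" --pt "30 0 0 0 255" --pt "12 0 0 0 255" --pt "0 0 0 0 255" --pt "0 0 0 0 255" --pt "0 0 0 0 255" --pt "0 0 0 0 255" --pt "0 0 0 0 255" --pt "0 0 0 0 255" --pt "0 0 0 0 255"

```text
time_s: 17.25
eef_pos: [517.8, -257.6, 132.9]
tool_rot: [-2.125, 2.314, -0.0]
contact_force: [-0.7, 0.4, 1.1]
grip_width: -0.0
gripper_force: 0.0
```

```bash
sed -i 's/for p in\[.*\]:$/for p in[(0,-318,66),(50,-330,36),(-50,-330,36)]:/' look.py; python3 look.py pics/w3.png; python3 locs.py pics/t3.png
python3 -c "
import cv2,numpy as np
a=cv2.imread('pics/w3.png');b=cv2.imread('pics/t3.png')
cv2.imwrite('pics/m3.png',np.vstack([cv2.resize(a,(420,315)).copy() if 0 else np.pad(cv2.resize(a,(420,315)),((0,0),(0,b.shape[1]-420),(0,0))),b]))"
```

```text
17.25 [ 517.8 -257.6  132.9] loc [-2.000e-01 -2.514e+02] [-2.12452195e+00  2.31423000e+00 -1.07041261e-04] [-0.7  0.4  1.1] -0.04962375607358383
(0, -318, 66) [254. 120.]
(50, -330, 36) [193. 103.]
(-50, -330, 36) [317. 104.]
[ 517.7 -257.7  132.8] [-2.000e-01 -2.515e+02] [ 0.7 -0.5 -0.5]
```

View pics/m3.png

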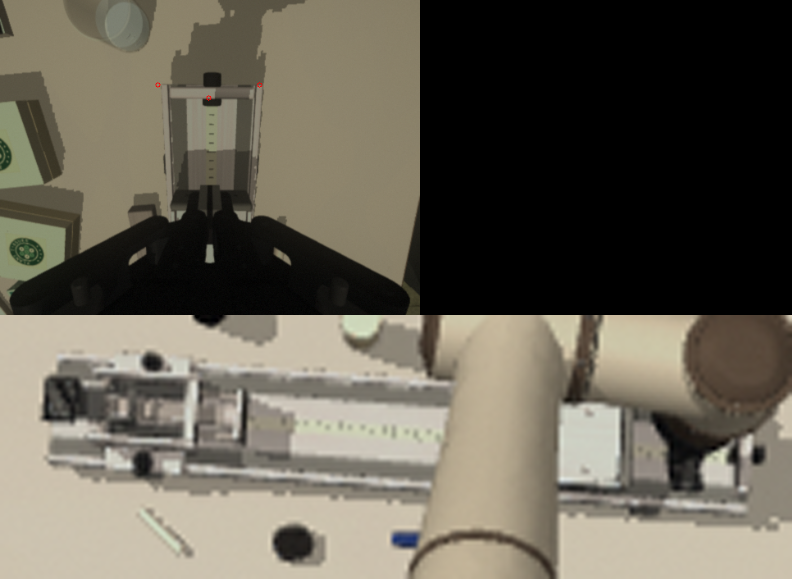

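The top crop shows the plate at column 241, between 219 (last notch) and 275 (out), so travel is about 30 mm: the middle notch. The wrist view shows the cart's end cap beginning near row 232 at full scale. I'll check the clearance.

```bash
python3 -c "
import pickle;from h import *
c=pickle.load(open('w.pkl','rb'))
for z in(40,74):print(z,loc(ray(c,215,232,z)))
t=pickle.load(open('c0.pkl','rb'))['top']
print(loc(ray(t,170+632/4.4,155+128/4.4,74)),loc(ray(t,170+466/4.4,155+115/4.4,74)))
f=c['frame'];print(f[215:262:2,220].sum(1),f[215:262:2,300].sum(1))
"
```

```text
40 [  35.81692163 -218.84647362]
74 [  30.23042761 -234.79259809]
[  -6.53201809 -223.64900411] [ -5.10674649 -76.51997761]
[144 141 142 144 141 139 139 140 113  99 101  95  99  90  90  96 116 145
 185 203 211 353 405 408] [147 140 141 146 139 142 141 143 138 115  98  99  99  95  96  90 106 141
 177 197 206 228 240 223]
```

jog_arm --pt "4 0 5 0 255" --pt "0 0 15 0 255" --pt "0 0 15 0 255" --pt "0 0 15 0 255" --pt "0 0 10 0 255" --pt "0 0 6 0 255" --pt "0 0 4 0 255" --pt "0 0 1 0 255" --pt "-2 0 0 0 255" --pt "-3 0 0 0 255"

```text
time_s: 18.35
eef_pos: [518.1, -256.9, 62.3]
tool_rot: [-2.123, 2.315, -0.001]
contact_force: [-0.2, 0.3, -1.0]
grip_width: 0.0
gripper_force: 0.0
```

jog_arm --pt "-3 0 0 0 255" --pt "-3 0 0 0 255" --pt "-3 0 0 0 255" --pt "-3 0 0 0 255" --pt "-4 0 0 0 255" --pt "-4 0 0 0 255" --pt "-5 0 0 0 255" --pt "-5 0 0 0 255" --pt "-5 0 0 0 255" --pt "-5 0 0 0 255"

```text
time_s: 19.35
eef_pos: [521.2, -216.7, 61.8]
tool_rot: [2.124, -2.315, 0.0]
contact_force: [-0.2, -0.6, 0.8]
grip_width: 0.0
gripper_force: 0.5
```

jog_arm --pt "-6 0 0 0 255" --pt "-6 0 0 0 255" --pt "-6 0 0 0 255" --pt "-6 0 0 0 255" --pt "-6 0 0 0 255" --pt "-6 0 0 0 255" --pt "-6 0 0 0 255" --pt "-6 0 0 0 255" --pt "-6 0 0 0 255" --pt "-6 0 0 0 255"

```text
time_s: 20.35
eef_pos: [526.4, -156.8, 61.8]
tool_rot: [2.124, -2.315, -0.0]
contact_force: [-0.4, -0.8, -0.7]
grip_width: 0.1
gripper_force: 0.5
```

jog_arm --pt "-6 0 0 0 255" --pt "-6 0 0 0 255" --pt "-6 0 0 0 255" --pt "-6 0 0 0 255" --pt "-6 0 0 0 255" --pt "-6 0 0 0 255" --pt "-5 0 0 0 255" --pt "-5 0 0 0 255" --pt "-4 0 0 0 255" --pt "-4 0 0 0 255"

```text
time_s: 21.35
eef_pos: [531.0, -103.2, 61.8]
tool_rot: [2.124, -2.315, -0.0]
contact_force: [0.8, -1.2, 0.6]
grip_width: -0.0
gripper_force: 0.5
```

jog_arm --pt "-3 0 0 0 255" --pt "-3 0 0 0 255" --pt "-3 0 0 0 255" --pt "-3 0 0 0 255" --pt "-3 0 0 0 255" --pt "-2 0 0 0 255" --pt "-2 0 0 0 255" --pt "-2 0 0 0 255" --pt "-2 0 0 0 255" --pt "-2 0 0 0 255"

```text
time_s: 22.35
eef_pos: [533.1, -78.5, 61.8]
tool_rot: [2.124, -2.315, -0.0]
contact_force: [0.3, -0.9, 1.4]
grip_width: 0.0
gripper_force: 0.4
```

jog_arm --pt "-2 0 0 0 255" --pt "-2 0 0 0 255" --pt "-2 0 0 0 255" --pt "-2 0 0 0 255" --pt "-2 0 0 0 255" --pt "-2 0 0 0 255" --pt "-2 0 0 0 255" --pt "-1 0 0 0 255" --pt "-1 0 0 0 255" --pt "-1 0 0 0 255"

```text
time_s: 23.35
eef_pos: [534.6, -61.6, 61.8]
tool_rot: [2.124, -2.315, 0.0]
contact_force: [0.0, -1.1, -0.7]
grip_width: -0.2
gripper_force: 0.4
```

jog_arm --pt "-1 0 0 0 255" --pt "-1 0 0 0 255" --pt "-1 0 0 0 255" --pt "-1 0 0 0 255" --pt "-1 0 0 0 255" --pt "-1 0 0 0 255" --pt "-1 0 0 0 255" --pt "-1 0 0 0 255" --pt "-1 0 0 0 255" --pt "-1 0 0 0 255"

```text
time_s: 24.35
eef_pos: [535.4, -51.6, 61.8]
tool_rot: [2.124, -2.315, -0.0]
contact_force: [0.5, -0.1, 0.1]
grip_width: 0.4
gripper_force: 0.4
```

jog_arm --pt "-0.5 0 0 0 255" --pt "-0.5 0 0 0 255" --pt "-0.5 0 0 0 255" --pt "-0.5 0 0 0 255" --pt "-0.5 0 0 0 255" --pt "-0.5 0 0 0 255" --pt "0 0 0 0 255" --pt "0 0 0 0 255" --pt "0 0 0 0 255" --pt "0 0 0 0 255"

```text
time_s: 25.35
eef_pos: [535.7, -48.7, 61.8]
tool_rot: [-2.124, 2.315, 0.0]
contact_force: [0.2, -0.3, 0.6]
grip_width: -0.2
gripper_force: 0.0
```

jog_arm --pt "-0.5 0 0 0 255" --pt "-0.5 0 0 0 255" --pt "-0.5 0 0 0 255" --pt "-0.5 0 0 0 255" --pt "-0.5 0 0 0 255" --pt "0 0 0 0 255" --pt "0 0 0 0 255" --pt "0 0 0 0 255" --pt "0 0 0 0 255" --pt "0 0 0 0 255"

```text
time_s: 26.35
eef_pos: [536.0, -46.2, 61.8]
tool_rot: [-2.124, 2.315, -0.0]
contact_force: [0.8, 0.3, -0.1]
grip_width: -0.2
gripper_force: 0.0
```

jog_arm --pt "-0.3 0 0 0 255" --pt "-0.3 0 0 0 255" --pt "-0.3 0 0 0 255" --pt "-0.3 0 0 0 255" --pt "-0.3 0 0 0 255" --pt "-0.3 0 0 0 255" --pt "-0.3 0 0 0 255" --pt "0 0 0 0 255" --pt "0 0 0 0 255" --pt "0 0 0 0 255"

```text
time_s: 27.35
eef_pos: [535.7, -44.6, 61.8]
tool_rot: [2.123, -2.314, -0.0]
contact_force: [-1.0, -5.4, 1.1]
grip_width: 0.1
gripper_force: 2.7
```

The force reached 5.4 N, below the 8.5 N spring force, so the cart stands against the held plunger. I'll withdraw gently.

jog_arm --pt "0.2 0 0 0 255" --pt "0.2 0 0 0 255" --pt "0.2 0 0 0 255" --pt "0.2 0 0 0 255" --pt "0.2 0 0 0 255" --pt "0.3 0 0 0 255" --pt "0.5 0 0 0 255" --pt "5 0 0 0 255" --pt "10 0 0 0 255" --pt "10 0 0 0 255"

```text
time_s: 28.35
eef_pos: [533.8, -71.5, 61.8]
tool_rot: [-2.124, 2.315, -0.0]
contact_force: [-0.4, 0.5, 0.5]
grip_width: -0.2
gripper_force: 0.0
```

jog_arm --pt "15 0 0 0 255" --pt "20 0 -20 0 255" --pt "0 0 -40 0 255" --pt "40 0 -40 0 255" --pt "40 0 -40 0 255" --pt "40 0 0 0 255" --pt "40 0 0 0 255" --pt "40 0 0 0 255" --pt "30 0 0 0 255" --pt "0 0 0 0 255"

```text
time_s: 29.35
eef_pos: [510.3, -329.8, 191.9]
tool_rot: [2.117, -2.32, -0.0]
contact_force: [-0.7, 0.5, -0.8]
grip_width: 0.1
gripper_force: 0.0
```

Run:
```python
import cv2,pickle;from bench import robot;from h import *
c=robot.capture("top");d=robot.capture("side");pickle.dump((c,d),open("c4.pkl","wb"))
a=cv2.resize(c["frame"][155:215,170:350],None,fx=4.4,fy=4.4,interpolation=cv2.INTER_CUBIC)
b=cv2.resize(d["frame"][130:275,190:300],None,fx=2.3,fy=2.3,interpolation=cv2.INTER_CUBIC)
b=np.pad(b,((0,0),(0,a.shape[1]-b.shape[1]),(0,0)));cv2.imwrite("pics/f.png",np.vstack([a,b])[:600])
```

```text
(no output)
```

View pics/f.png

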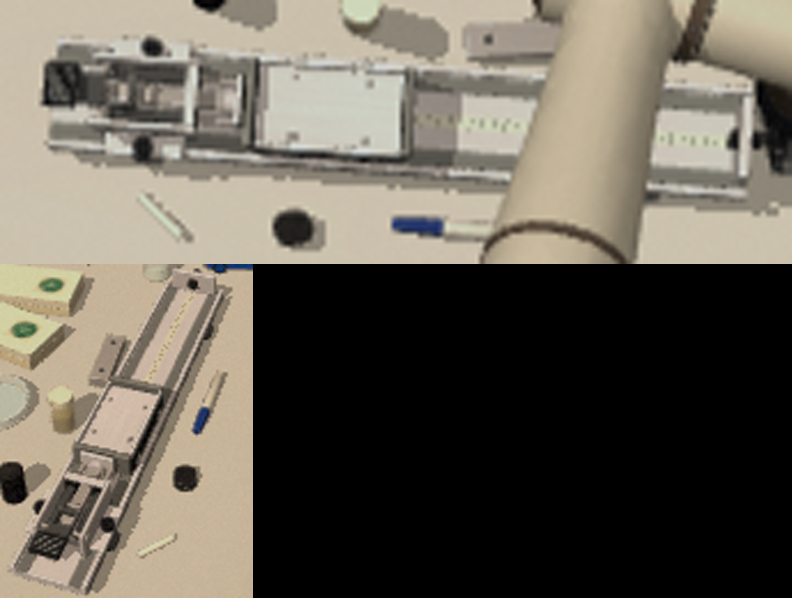

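The plate is still at column 241 (middle notch), the cart's nose stands against it at column 250, and nothing else has moved.

```bash
python3 -c "
from bench import robot
print(robot.close_job())"
```

```text
the job is handed in; nothing more can be done
None
```

The job is handed in at about 29 s of robot time: plunger released, re-cocked in the middle notch, and the cart left standing against it. The last images show this, though they can't rule out a gap of a millimetre or so between cart and plunger.

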